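# Free a locked toaster crumb tray with a hooked pick

## Task

The toaster's crumb tray is locked in its slot by a spring catch that no finger can reach: take the wooden-handled hooked pick, reach into the slot, press the catch fully down through the hole in the tray and, keeping it down, draw the tray about half way out with the hook. Be gentle, never pressing or pulling with the pick harder than about 15 N, and touch toaster and tray with nothing but the pick. Then lay the pick's handle back on the wooden tray; leave the other things where they are.

Things in the scene. Friction and masses are not known exactly. Their poses are not given: they have to be found in the camera images.
- pick: Hooked pick, 230 mm long, 110 g: flat-sided wooden handle 100 long x 18 wide x 28 high, then a straight 5 mm steel rod whose end is bent down as a hook. Lies with the handle on the wooden tray, hook jutting over the rim. Origin: middle of the handle's underside; x towards the hook, z up as it lies (hook pointing down). The rod's axis is at z 14 mm, its underside at z 11.5.
- pick_tip (a point): Lowest point (round, 5 mm thick) of the pick's hook, at x 180, y 0, z 1 mm in the pick's frame; the hook stands 10 mm below the rod's underside. Grip the handle firmly: under load at the hook the tool still tilts a degree or two in the fingers, so the tip's height is only roughly known from the hand.
- toaster: Two-slice toaster, steel shell with black ends and base, 260 x 160 x 190 mm, fixed. Origin: middle of its underside; -x points out of the end that has the crumb-tray slot (end wall at x -130), z up. Inside the slot: clear from y -44 to 44, floor at z 18, ceiling at z 50, the tray's sheet between them with its top at z 26.5, so 23 mm are free above the sheet.
- slot (a point): Middle of the slot's mouth in the plane of the end wall, at the height of the sheet's top: x -130, y 0, z 26.5 mm in the toaster's frame.
- catch_leaf (a point): The spring catch in the toaster: a flat steel leaf under the tray's sheet, 14 wide, x -118 to -82 in the toaster's frame. This fixed point marks where to press: x -93, top of the unpressed leaf, z 23.5. About 2 N starts it, 5 N takes it to the bottom of its 4.5 mm travel, where it stops hard. At its inner end (x -86.5 to -81.5) a nib stands up 4 mm, through the tray's hole.
- crumb_tray: Steel pan 180 long x 100 wide x 14 high, 220 g, its front edge 20 mm inside the slot. Origin: middle of its underside; -x is its front, the way out; z up. The catch's nib blocks the rear edge of its hole until the leaf is down 3 mm or more; let go, the leaf springs back. Once 5 mm past the nib it slides with 2 to 8 N; rails keep it level.
- tray_hole (a point): Middle of the 18 x 18 mm hole in the tray's 2 mm thick sheet, at the sheet's top, 20 mm behind its front edge (x -70, z 8.5 mm in the tray's frame). The nib fills its rear 5 mm; the front 12 mm are open down to the leaf, 3 mm below the sheet's top. The hook pulls on the hole's front edge while its tip slides along the leaf.
- tray_front (a point): Middle of the tray's front edge, at the sheet's top (x -90 mm in the tray's frame).
- wood_tray: Thin flat wooden tray, 290 x 235 x 8 mm (x, y, z of its frame), fixed. Origin: middle of its underside.
- mug: Mug, 101 mm high. Origin: middle of its underside. To be left alone.
- white_bowl: White bowl, 55 mm high. Origin: middle of its underside. To be left alone.

How it is judged:
By the outcome, as a careful person would: the job done as asked, in the order asked, and still so for the second after the job is handed in, with the robot touching nothing.
It also fails if it takes over 51 s, if anything falls off the work surface, if the arm or the gripper's body presses on something with over 40 N, if the wrist force passes 120 N, or if a joint passes its speed limit or range.

## Robot

A 6-joint arm with a two-finger parallel gripper is mounted at the origin on a cart in front of the work surface, level with it; the furniture and walls round the work are solid. World frame = base frame: x ahead of the robot, y to its left, z up, the work surface at z = 0. Lengths are in mm, angles in rad, forces in N, time in s.
With the tool pointing down it reaches from about 350 to 950 mm from the base axis. Payload 17.4 kg.
Tool frame: the origin (TCP) lies midway between the tips of the shut fingers; the grasp point (between the pads) lies 19 mm behind it; z points along the fingers, y is the line along which they close (so a half turn about z gives the same grasp; the last joint's range is limited). The gripper opens to 93 mm and grips with 3 to 60 N. Pads are 15 mm wide; open, the fingers measure 128 mm over their backs; the gripper's body (75 mm by 188 mm) begins 65 mm behind the grasp point.
Start: joints at [1.293, 0.116, 1.442, -0, 1.584, -0.038], TCP at [160.326, 655.689, 218.646] pointing down, gripper open.
Joint ranges: [-2.83, 2.83], [-0.83, 2.19], [0.07, 2.5], [-1.14, 4.28], [0.01, 3], [-2.97, 2.97]. Speed limits (rad/s): [1.89, 1.89, 2.22, 3.14, 3.14, 3.14].

## Interface

Orientations are given as a unit quaternion [w, x, y, z].
In Python, from rig import bot, eyes, ticket, nets gives the robot as it stands. The module is installed in compiled form; this text tells all that it offers.
- The arm moves only by the shell command python3 -m jog 'ROWS' [FORCE]. ROWS is JSON, a list of rows, each a list of 7 numbers: the shift along the tool's x, y, z in m, then the turn, a rotation vector about the tool's x, y, z in degrees, then the finger opening in m, from 0 to 0.093. In form: [[x, y, z, wx, wy, wz, gripper], ...]. A call has exactly 8 rows; each row is the pose to reach, as a shift and turn from the pose commanded when the call began, along the tool's axes at that moment; what a row does not reach only later rows make up. A row lasts 1/10 s, in which the tool goes at most 50 mm and 8.59 degrees, less where a joint would pass 70% of its speed; a pose out of reach is approached as far as the arm can. A call with a gripper value outside its range is refused whole. The fingers move at their own pace and stop on an object; FORCE is the grip in N (left out, the last holds). Time passes only in rows, so rows that repeat a pose let the fingers close, or fill a call up. It gives the time, the measured TCP pose, the force, the opening and the grip force at its end, in the units of the state.
- bot.get_obs(): the state, without advancing time (a new reading comes with each control period).
- eyes.camera(name): name is "scene" or "top"; returns a dict with "image" (400x640x3 uint8, blue, green, red), "intrinsics" (3x3 intrinsics, pixels), "xyz" and "orientation" of the camera in the world. Camera axes: x right, y up, looking along -z (the intrinsics and any distortion apply to the point x, -y, -z); pixel columns grow to the right and rows downward; lengths in mm; the calibration is good to about 2 mm. A picture is of the moment at which its call begins. There is no depth.
- ticket.finish_job(): hands the job in; it is judged then, once.
Trained networks look in the newest picture that a camera, given by its name, has taken for a name from the list of things; names that differ only in an ending like _2 or _b are one class to them, and where a whole thing is asked for, a point or a joint stands for the part that bears it (a point fixed in the world has none). Each returns a list of dicts, best first, with "confidence" (0 to 1); they miss things now and then, are a little off and sometimes report something else, mostly with a low value. They report only what shows in the picture. A call takes as long as a camera call.
- nets.recognise(camera, target): "centre" ([x, y, z] in mm, in world coordinates, good to about 4 mm: the middle of the surface that is visible of it).
- nets.masks_of(camera, target): "mask" (400x640 bool, what is visible of it).
- nets.tip_of(camera, target): "centre" ([x, y, z] in mm, in world coordinates, good to about 4 mm: a listed point, or the origin of a listed thing).
The state is a dict: "time_s": time; "joints": joint angles; "joint_vel": joint speeds; "effort": joint torques, N m; "tool_pos": TCP position; "eef_rot": TCP orientation; "force": force on the tool from outside, world axes, zero at the start; "wrist_torque": the same for the moment, N m; "grip_width": opening from 0.0 (shut) to 1.0 (fully open); "grip_force": force on a finger pad.
Only numpy, scipy, OpenCV 4.12 (cv2) and the standard library are available. Lean on these libraries where they do the work, as an engineer would, in place of code of your own. Each camera call takes 0.05 s, during which the arm holds its last target. There are 200 camera calls.

## Working session

There is one attempt and no reset: what is moved stays moved. The work goes in short steps, Python scripts to look and compute and a shell command to move; the robot and the scene stay as the last step left them, time stands still between calls to the robot, and variables do not carry over. Pictures are saved under pics/ and viewed, at most 10 in all, crops included, and the job is handed in when it is done.

```bash
mkdir -p pics
cat > h.py <<'E'
import numpy as np, cv2
from rig import bot, eyes, ticket, nets
from scipy.spatial.transform import Rotation as R
def rot(q): return R.from_quat([q[1],q[2],q[3],q[0]])
def snap(n,f=None):
    c=eyes.camera(n)
    if f: cv2.imwrite('pics/'+f,c['image'])
    return c
def proj(c,P):
    p=rot(c['orientation']).inv().apply(np.atleast_2d(P)-np.array(c['xyz']))
    p=p*[1,-1,-1]; u=(np.array(c['intrinsics'])@p.T).T
    return u[:,:2]/u[:,2:]
def ray(c,uv,z):
    d=np.linalg.inv(np.array(c['intrinsics']))@np.array([uv[0],uv[1],1.])
    d=rot(c['orientation']).apply(d*[1,-1,-1]); o=np.array(c['xyz'])
    return o+d*(z-o[2])/d[2]
E
python3 - <<'E'
from h import *
np.set_printoptions(precision=1,suppress=True)
for n in('scene','top'):
    c=snap(n,n+'0.png'); print(n,np.array(c['xyz']),c['orientation'],c['intrinsics'],[k for k in c])
    for t in 'pick pick_tip toaster slot catch_leaf crumb_tray tray_hole tray_front wood_tray mug white_bowl'.split():
        print(t,'tip',[(np.array(d['centre']),round(d['confidence'],2)) for d in nets.tip_of(n,t)[:2]],'rec',[(np.array(d['centre']),round(d['confidence'],2)) for d in nets.recognise(n,t)[:2]])
print(bot.get_obs())
E
```

```text
scene [  35.1 -950.3  550.2] [ 0.8  0.5 -0.2 -0.3] [[390.3   0.  320.6]
 [  0.  390.3 194.7]
 [  0.    0.    1. ]] ['image', 'intrinsics', 'xyz', 'orientation']
pick tip [(array([ 465.8, -415.7,   12.8]), 0.62)] rec [(array([ 461. , -422.5,   35.3]), 0.88), (array([784.6, -38.5,  39.7]), 0.6)]
pick_tip tip [(array([ 616.1, -324.3,    9.2]), 0.61)] rec [(array([ 456.9, -419.8,   31.9]), 0.71)]
toaster tip [(array([650.3,  52.1,   4.1]), 0.87), (array([398.7, 137.6,   0.3]), 0.35)] rec [(array([597.6, -45.5, 145.6]), 0.61), (array([ 458.6, -422.3,   35.7]), 0.53)]
slot tip [(array([576.1, -57.1,  22.8]), 0.68), (array([ 524.1, -397.5,    0.2]), 0.63)] rec [(array([597.7, -40.1, 141.2]), 0.88)]
catch_leaf tip [(array([600.4, -23.4,  23.8]), 0.92)] rec [(array([592.5, -40.7, 143.4]), 0.73)]
crumb_tray tip [(array([632.5,  38.3,  24.3]), 0.64)] rec [(array([ 459. , -422.6,   29.7]), 0.61), (array([591. , -31.5,  32.1]), 0.52)]
tray_hole tip [(array([599.7, -24.7,  28.3]), 0.43), (array([398.4, 139.8,  -1.6]), 0.2)] rec [(array([595.5, -34.8,  29.4]), 0.42)]
tray_front tip [(array([588.4, 
[... 1099 characters left out ...]
 rec [(array([ 461.5, -408. ,   28.6]), 0.72)]
wood_tray tip [(array([ 521.7, -394.5,    1. ]), 0.64)] rec [(array([ 503.6, -390.4,    6.2]), 0.81)]
mug tip [] rec []
white_bowl tip [(array([787.8, -46.9,  -1. ]), 0.58)] rec [(array([605. ,  44.7, 163.8]), 0.67), (array([831.4, -66.6,  39.5]), 0.58)]
{'time_s': 2.3, 'joints': array([ 1.3,  0.1,  1.4,  0. ,  1.6, -0. ]), 'joint_vel': array([-0., -0., -0.,  0.,  0., -0.]), 'effort': array([ -0. , -72.1, -62.3,   0.1,   0. ,  -0. ]), 'tool_pos': array([160.3, 655.7, 218.7]), 'eef_rot': array([-0. ,  0.1,  1. ,  0. ]), 'force': array([ 0.1,  0.2, -0.1]), 'wrist_torque': array([ 0.,  0., -0.]), 'grip_force': 0.0, 'grip_width': 0.9978731052586047}
```

```bash
python3 -c "import cv2;a=cv2.imread('pics/scene0.png');b=cv2.imread('pics/top0.png');cv2.imwrite('pics/both0.png',cv2.resize(cv2.vconcat([a,b]),(480,600),interpolation=3))"
```

```text
(no output)
```

View pics/scene0.png

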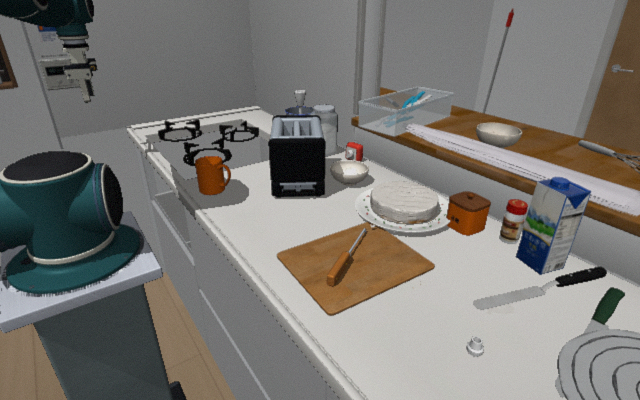

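View pics/top0.png

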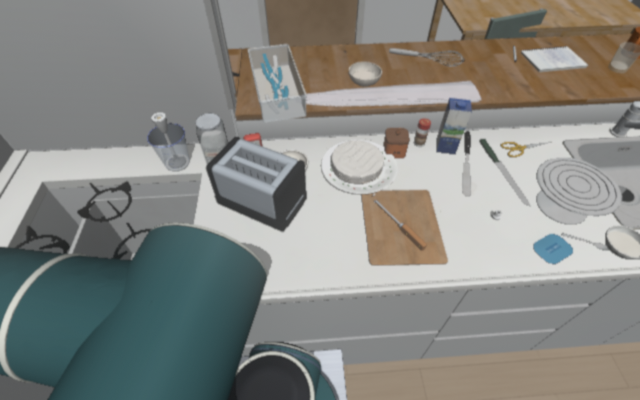

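The scene view shows the pick on the wooden tray: handle at about (342,265), hook at about (370,228). The toaster's slot end faces the camera at about (298,188), the mug is at (210,175) and the bowl at (350,172). In the top view the pick runs from (420,243) to (377,198). The network positions match the pictures.

```bash
cat >> h.py <<'E'
def goal(P,yaw,pitch=0.):
    """shift (m) & turn (deg) in tool axes to TCP at P, tool down, tool x (mod 180) at yaw deg"""
    o=bot.get_obs(); r=rot(o['eef_rot']); x=r.as_matrix()[:,0]
    out=[]
    for a in (yaw,yaw+180):
        c,s=np.cos(np.radians(a)),np.sin(np.radians(a))
        T=R.from_matrix(np.array([[c,s,0],[s,-c,0],[0,0,-1]]))
        out.append((r.inv()*T).as_rotvec(degrees=True))
    t=min(out,key=np.linalg.norm)
    return np.round(r.inv().apply(np.array(P)-o['tool_pos'])/1000,4),np.round(t,2),[np.round(q,1) for q in out]
E
python3 - <<'E'
from h import *
np.set_printoptions(precision=3,suppress=True)
o=bot.get_obs();print(o['tool_pos'],o['eef_rot'],rot(o['eef_rot']).as_matrix())
a=30.6; d=np.array([np.cos(np.radians(a)),np.sin(np.radians(a)),0])
P=np.array([463.,-414.5,0])+20*d
print(P,goal(P+[0,0,120],a))
c=snap('top');print(ray(c,(358,150),60),ray(c,(403,230),36),ray(c,(377,198),20))
E
```

```text
[160.322 655.686 218.66 ] [-0.     0.12   0.993  0.   ] [[-0.971  0.238 -0.   ]
 [ 0.238  0.971  0.   ]
 [ 0.     0.    -1.   ]]
[ 480.215 -404.319    0.   ] (array([-0.563, -0.954,  0.099]), array([  0.  ,  -0.  , -44.34]), [array([ -0. ,  -0. , 135.7]), array([  0. ,  -0. , -44.3])])
[ 818.231 -291.542   60.   ] [ 478.089 -385.126   36.   ] [ 623.937 -331.575   20.   ]
```

```bash
python3 -m jog '[[-0.377,-0.448,-0.04,0,0,68,0.06],[-0.377,-0.448,-0.04,0,0,68,0.06],[-0.377,-0.448,-0.04,0,0,68,0.06],[-0.377,-0.448,-0.04,0,0,68,0.06],[-0.377,-0.448,-0.04,0,0,68,0.06],[-0.377,-0.448,-0.04,0,0,68,0.06],[-0.377,-0.448,-0.04,0,0,68,0.06],[-0.377,-0.448,-0.04,0,0,68,0.06]]'
python3 -c "
from h import *
print(goal([440,-50,250],60),goal([480,-404,120],30.6),bot.get_obs()['joints'])"
```

```text
time_s: 3.15
tool_pos: [337.7, 296.2, 246.3]
eef_rot: [0.0, 0.656, 0.754, 0.0]
force: [1.2, 0.2, 0.5]
grip_width: 0.645
grip_force: 0.0
(array([-0.3571,  0.0535, -0.0038]), array([ 3.000e-02, -4.000e-02,  3.794e+01]), [array([ 0. , -0. , 37.9]), array([   0. ,    0. , -142.1])]) (array([-0.7132,  0.0442,  0.1261]), array([ 3.000e-02, -4.000e-02,  6.734e+01]), [array([ 0. , -0. , 67.3]), array([ 1.000e-01,  0.000e+00, -1.127e+02])]) [ 6.63383640e-01 -3.95850104e-01  1.85710823e+00 -4.68030058e-05
  1.67948725e+00  5.24821651e-01]
```

```bash
python3 -m jog '[[-0.713,0.044,0,0,0,67.3,0.06],[-0.713,0.044,0,0,0,67.3,0.06],[-0.713,0.044,0,0,0,67.3,0.06],[-0.713,0.044,0,0,0,67.3,0.06],[-0.713,0.044,0,0,0,67.3,0.06],[-0.713,0.044,0,0,0,67.3,0.06],[-0.713,0.044,0,0,0,67.3,0.06],[-0.713,0.044,0,0,0,67.3,0.06]]'
python3 -c "
from h import *
print(goal([480,-404,100],30.6),bot.get_obs()['joints'])"
```

```text
time_s: 3.95
tool_pos: [418.9, -95.7, 246.3]
eef_rot: [0.0, 0.965, 0.264, 0.001]
force: [1.1, 0.6, 0.9]
grip_width: 0.647
grip_force: 0.0
(array([-0.1044,  0.2963,  0.1465]), array([ 0.05, -0.05, -0.01]), [array([ 0. , -0.1, -0. ]), array([-1.0e-01, -1.0e-01,  1.8e+02])]) [-2.84088956e-01 -4.42861405e-01  1.89001337e+00  1.03347559e-04
  1.69324774e+00  7.52841728e-01]
```

```bash
python3 -m jog '[[-0.104,0.296,0.146,0,0,0,0.06],[-0.104,0.296,0.146,0,0,0,0.06],[-0.104,0.296,0.146,0,0,0,0.06],[-0.104,0.296,0.146,0,0,0,0.06],[-0.104,0.296,0.146,0,0,0,0.06],[-0.104,0.296,0.146,0,0,0,0.06],[-0.104,0.296,0.146,0,0,0,0.06],[-0.104,0.296,0.146,0,0,0,0.06]]'
cat > look.py <<'E'
from h import *
import sys
np.set_printoptions(precision=1,suppress=True)
for n in('scene','top'):
    c=snap(n,sys.argv[1]+n+'.png')
    for t in sys.argv[2:]:
        print(n,t,[(np.array(d['centre']),round(d['confidence'],2)) for d in nets.tip_of(n,t)[:2]])
o=bot.get_obs();print(o['time_s'],o['tool_pos'],o['force'],o['joints'])
E
python3 look.py a pick pick_tip toaster slot catch_leaf tray_hole tray_front
```

```text
time_s: 4.75
tool_pos: [481.3, -403.8, 95.6]
eef_rot: [-0.002, 0.964, 0.266, -0.002]
force: [-0.1, 0.8, 0.0]
grip_width: 0.645
grip_force: 0.0
scene pick [(array([ 460.6, -416.6,   11.9]), 0.91)]
scene pick_tip []
scene toaster [(array([648.9,  50.9,   2.3]), 0.84)]
scene slot [(array([580.2, -60.9,  25.4]), 0.78), (array([600.2, -23.4,  31.7]), 0.29)]
scene catch_leaf [(array([596.2, -27.3,  25.9]), 0.8)]
scene tray_hole [(array([579.6, -59.7,  25. ]), 0.73), (array([601.3, -25.8,  30.7]), 0.46)]
scene tray_front [(array([588.3, -39. ,  27.6]), 0.57)]
top pick [(array([ 459.1, -411.8,    8.3]), 0.59)]
top pick_tip []
top toaster [(array([649.6,  52.7,  -0.7]), 0.88)]
top slot []
top catch_leaf []
top tray_hole []
top tray_front []
5.55 [ 482.2 -400.8   99.9] [0.3 0.1 0.5] [-0.7  0.1  1.7 -0.   1.4  0.3]
```

View pics/ascene.png

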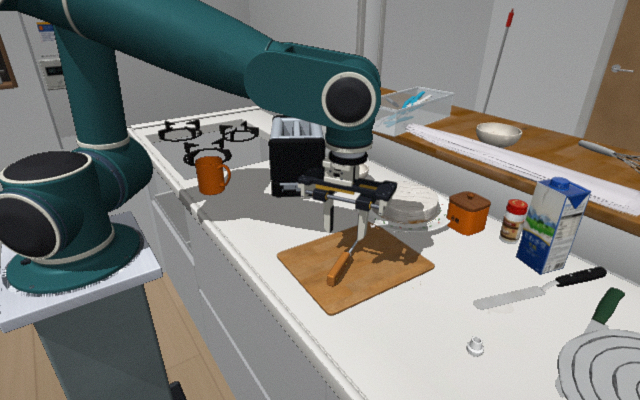

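The gripper is above the handle (about (340,265)) and straddles the rod line, with nothing else near it. I'll go down and grip.

```bash
python3 -c "
from h import *
print(goal([479,-404.2,12],30.4),rot(bot.get_obs()['eef_rot']).as_matrix())"
```

```text
(array([-0.0045,  0.0013,  0.0879]), array([0.  , 0.  , 0.56]), [array([0. , 0. , 0.6]), array([  -0. ,    0. , -179.4])]) [[ 8.57504196e-01  5.14476971e-01  1.27858400e-05]
 [ 5.14476971e-01 -8.57504196e-01 -2.54613859e-05]
 [-2.13538528e-06  2.84112655e-05 -1.00000000e+00]]
```

```bash
python3 -m jog '[[-0.0045,0.0013,0.03,0,0,0.5,0.06],[-0.0045,0.0013,0.055,0,0,0.5,0.06],[-0.0045,0.0013,0.075,0,0,0.5,0.06],[-0.0045,0.0013,0.084,0,0,0.5,0.06],[-0.0045,0.0013,0.0875,0,0,0.5,0.06],[-0.0045,0.0013,0.0875,0,0,0.5,0.06],[-0.0045,0.0013,0.0875,0,0,0.5,0.03],[-0.0045,0.0013,0.0875,0,0,0.5,0.02]]' 20
python3 -m jog '[[0,0,0,0,0,0,0.01],[0,0,0,0,0,0,0.01],[0,0,0,0,0,0,0.005],[0,0,0,0,0,0,0.005],[0,0,0,0,0,0,0.005],[0,0,0,0,0,0,0.005],[0,0,0,0,0,0,0.005],[0,0,0,0,0,0,0.005]]' 55
```

```text
time_s: 6.35
tool_pos: [479.4, -404.6, 13.5]
eef_rot: [0.001, 0.965, 0.263, 0.0]
force: [-0.2, 0.3, 0.5]
grip_width: 0.522
grip_force: 0.0
time_s: 7.15
tool_pos: [479.1, -404.3, 12.5]
eef_rot: [0.0, 0.965, 0.263, 0.0]
force: [-0.8, 0.6, 1.9]
grip_width: 0.188
grip_force: 55.0
```

```bash
python3 -m jog '[[0,0,-0.02,0,0,0,0.005],[0,0,-0.05,0,0,0,0.005],[0.01,-0.02,-0.08,0,0,-4,0.005],[0.028,-0.053,-0.085,0,0,-10,0.005],[0.047,-0.09,-0.085,0,0,-16,0.005],[0.066,-0.125,-0.085,0,0,-22,0.005],[0.078,-0.148,-0.085,0,0,-26,0.005],[0.0827,-0.1567,-0.085,0,0,-27.1,0.005]]' 58
python3 look.py b pick pick_tip slot catch_leaf toaster
```

```text
time_s: 7.95
tool_pos: [470.8, -225.4, 97.4]
eef_rot: [0.0, 0.876, 0.483, 0.0]
force: [0.7, -0.2, -0.7]
grip_width: 0.185
grip_force: 58.0
scene pick [(array([ 460. , -247.2,   96.8]), 0.72), (array([632. ,  35.8,  22.8]), 0.41)]
scene pick_tip [(array([560.4, -95.5,  95. ]), 0.79)]
scene slot [(array([578.2, -61.9,  24.8]), 0.64)]
scene catch_leaf [(array([597.4, -25.3,  25. ]), 0.74), (array([647.7,  50.9,   5.2]), 0.34)]
scene toaster [(array([649.1,  47.1,   0.1]), 0.84)]
top pick [(array([ 457. , -248.7,   92.3]), 0.58)]
top pick_tip []
top slot []
top catch_leaf []
top toaster [(array([646.5,  52.2,   1.5]), 0.64)]
8.55 [ 470.8 -227.6   97.3] [-0.2 -0.5 -0.6] [-0.5 -0.2  1.9 -0.   1.4  0.1]
```

View pics/bscene.png

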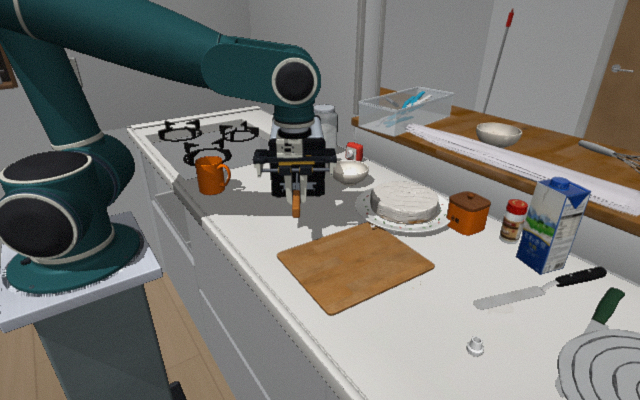

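The gripper holds the handle (about (297,205)) level in front of the toaster's slot end, and the hook tip is hidden behind the hand. Because the flat handle sits square in the pads, I trust the kinematics sideways. Next is down to slot height.

```bash
cat >> h.py <<'E'
A=57.6; D=np.array([np.cos(np.radians(A)),np.sin(np.radians(A)),0]); S0=np.array([578.2,-58.8,0])
def at(s,z): return S0+D*(s-159)+[0,0,z]   # TCP for the tip at depth s, TCP height z
def st():
    o=bot.get_obs(); f=o['force']; p=o['tool_pos']-S0
    print('t %.2f tip_s %.1f lat %.2f z %.2f | f in %.1f lat %.1f up %.1f'%(o['time_s'],p@D+159,p@np.array([-D[1],D[0],0]),p[2],f@D,f@np.array([-D[1],D[0],0]),f[2]),'tq',np.round(o['wrist_torque'],2), 'turn',goal(o['tool_pos'],A)[1])
E
python3 -c "
from h import *
st();print(goal(at(-30,34.5),A))"
```

```text
t 8.55 tip_s -41.0 lat 0.19 z 97.27 | f in -0.6 lat -0.1 up -0.6 tq [-0.09  0.07 -0.01] turn [-0.02  0.   -0.08]
(array([0.011 , 0.0002, 0.0628]), array([-0.02,  0.  , -0.08]), [array([-0. ,  0. , -0.1]), array([  0. ,   0. , 179.9])])
```

```bash
python3 -m jog '[[0.002,0,0.015,0,0,0,0.005],[0.005,0,0.03,0,0,0,0.005],[0.008,0,0.045,0,0,-0.1,0.005],[0.01,0,0.055,0,0,-0.1,0.005],[0.011,0.0002,0.061,0,0,-0.1,0.005],[0.011,0.0002,0.0628,0,0,-0.1,0.005],[0.011,0.0002,0.0628,0,0,-0.1,0.005],[0.011,0.0002,0.0628,0,0,-0.1,0.005]]'
python3 -c "
from h import *
st()"; python3 look.py c pick pick_tip slot tray_front
```

```text
time_s: 9.35
tool_pos: [477.2, -218.3, 35.1]
eef_rot: [0.0, 0.876, 0.482, 0.0]
force: [0.4, -0.4, -1.1]
grip_width: 0.191
grip_force: 58.0
t 9.35 tip_s -29.8 lat -0.20 z 35.15 | f in -0.1 lat -0.6 up -1.1 tq [-0.03  0.1  -0.01] turn [ 0.04 -0.    0.06]
scene pick [(array([ 467.3, -238.5,   35.8]), 0.76)]
scene pick_tip [(array([564.3, -87. ,  29.1]), 0.51)]
scene slot [(array([578.2, -58.5,  24.2]), 0.8)]
scene tray_front []
top pick [(array([ 464.8, -237.1,   28.4]), 0.55)]
top pick_tip []
top slot [(array([648.5,  51.2,  -2.7]), 0.55)]
top tray_front []
9.85 [ 477.  -218.1   34.7] [-0.  -0.  -0.9] [-0.5 -0.1  2.   0.   1.3  0.1]
```

```bash
python3 -c "
import cv2
a=cv2.imread('pics/cscene.png')[110:250,220:380]; b=cv2.imread('pics/ctop.png')[110:250,190:350]
cv2.imwrite('pics/c.png',cv2.resize(cv2.hconcat([a,b]),(800,350),interpolation=2))"
```

```text
(no output)
```

View pics/c.png

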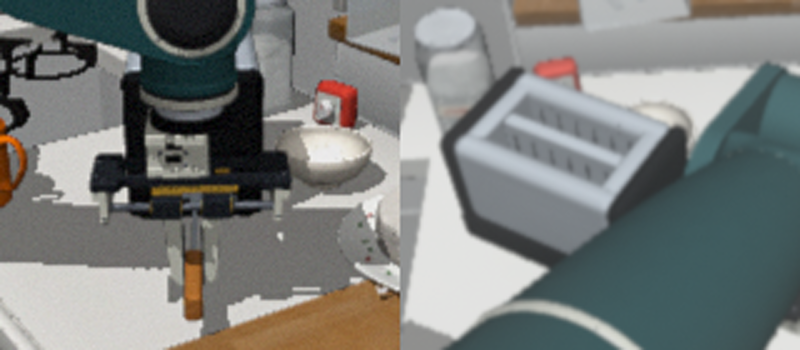

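The pick points squarely at the slot, handle at about (193,285) in the crop. I'll insert it now at mid-clearance height.

```bash
python3 -m jog '[[0.005,0,0,0,0,0,0.005],[0.012,0,0,0,0,0,0.005],[0.02,0,0,0,0,0,0.005],[0.028,0,0,0,0,0,0.005],[0.036,0,0,0,0,0,0.005],[0.042,0,0,0,0,0,0.005],[0.044,0,0,0,0,0,0.005],[0.044,0,0,0,0,0,0.005]]'
python3 -c "
from h import *
st()"
```

```text
time_s: 10.65
tool_pos: [500.6, -180.6, 34.6]
eef_rot: [-0.0, 0.876, 0.482, -0.0]
force: [0.4, 0.0, -1.1]
grip_width: 0.19
grip_force: 58.0
t 10.65 tip_s 14.6 lat 0.21 z 34.58 | f in 0.3 lat -0.3 up -1.1 tq [-0.08  0.18 -0.  ] turn [-0.    0.    0.09]
```

```bash
python3 -m jog '[[0.004,0,0,0,0,0,0.005],[0.009,0,0,0,0,0,0.005],[0.014,0,0,0,0,0,0.005],[0.018,0,0,0,0,0,0.005],[0.021,0,0,0,0,0,0.005],[0.023,0,0,0,0,0,0.005],[0.023,0,0,0,0,0,0.005],[0.023,0,0,0,0,0,0.005]]'
python3 -c "
from h import *
st()"
python3 -m jog '[[0,0,0.001,0,0,0,0.005],[0,0,0.002,0,0,0,0.005],[0,0,0.003,0,0,0,0.005],[0,0,0.004,0,0,0,0.005],[0,0,0.0045,0,0,0,0.005],[0,0,0.005,0,0,0,0.005],[0,0,0.005,0,0,0,0.005],[0,0,0.005,0,0,0,0.005]]'
python3 -c "
from h import *
st()"
```

```text
time_s: 11.45
tool_pos: [512.8, -161.5, 34.6]
eef_rot: [0.0, 0.876, 0.482, -0.0]
force: [-0.5, 0.5, -1.4]
grip_width: 0.188
grip_force: 58.0
t 11.45 tip_s 37.2 lat 0.20 z 34.60 | f in 0.2 lat 0.7 up -1.4 tq [-0.05  0.14  0.04] turn [-0.    0.    0.06]
time_s: 12.25
tool_pos: [512.8, -161.5, 29.6]
eef_rot: [0.0, 0.876, 0.482, 0.0]
force: [1.1, 0.1, -1.5]
grip_width: 0.192
grip_force: 58.0
t 12.25 tip_s 37.3 lat 0.18 z 29.63 | f in 0.7 lat -0.8 up -1.5 tq [-0.07  0.08  0.  ] turn [0.   0.   0.06]
```

```bash
python3 -m jog '[[0,0,0.0005,0,0,0,0.005],[0,0,0.001,0,0,0,0.005],[0,0,0.0015,0,0,0,0.005],[0,0,0.002,0,0,0,0.005],[0,0,0.0025,0,0,0,0.005],[0,0,0.003,0,0,0,0.005],[0,0,0.003,0,0,0,0.005],[0,0,0.003,0,0,0,0.005]]'
python3 -c "
from h import *
st()"
```

```text
time_s: 13.05
tool_pos: [512.8, -161.5, 26.7]
eef_rot: [0.0, 0.876, 0.482, 0.0]
force: [-1.0, -1.1, 0.0]
grip_width: 0.192
grip_force: 58.0
t 13.05 tip_s 37.3 lat 0.17 z 26.66 | f in -1.5 lat 0.3 up 0.0 tq [-0.01  0.11  0.04] turn [ 0.   -0.    0.06]
```

```bash
python3 -m jog '[[0,0,0.0005,0,0,0,0.005],[0,0,0.001,0,0,0,0.005],[0,0,0.0015,0,0,0,0.005],[0,0,0.002,0,0,0,0.005],[0,0,0.002,0,0,0,0.005],[0,0,0.002,0,0,0,0.005],[0,0,0.002,0,0,0,0.005],[0,0,0.002,0,0,0,0.005]]'
python3 -c "
from h import *
st()"
```

```text
time_s: 13.85
tool_pos: [512.8, -161.5, 24.6]
eef_rot: [0.0, 0.876, 0.482, 0.0]
force: [-0.1, -1.1, 1.5]
grip_width: 0.19
grip_force: 58.0
t 13.85 tip_s 37.3 lat 0.17 z 24.64 | f in -1.0 lat -0.5 up 1.5 tq [ 0.13  0.01 -0.02] turn [ 0.   -0.    0.06]
```

```bash
python3 -m jog '[[0,0,0.0005,0,0,0,0.005],[0,0,0.001,0,0,0,0.005],[0,0,0.0015,0,0,0,0.005],[0,0,0.002,0,0,0,0.005],[0,0,0.002,0,0,0,0.005],[0,0,0.002,0,0,0,0.005],[0,0,0.002,0,0,0,0.005],[0,0,0.002,0,0,0,0.005]]'
python3 -c "
from h import *
st()"
```

```text
time_s: 14.65
tool_pos: [512.8, -161.5, 22.7]
eef_rot: [0.0, 0.876, 0.482, 0.0]
force: [-1.0, -1.5, 2.4]
grip_width: 0.192
grip_force: 58.0
t 14.65 tip_s 37.3 lat 0.16 z 22.66 | f in -1.8 lat 0.0 up 2.4 tq [ 0.16 -0.04  0.02] turn [ 0.   -0.    0.06]
```

```bash
python3 -m jog '[[0,0,0.0005,0,0,0,0.005],[0,0,0.001,0,0,0,0.005],[0,0,0.0015,0,0,0,0.005],[0,0,0.002,0,0,0,0.005],[0,0,0.002,0,0,0,0.005],[0,0,0.002,0,0,0,0.005],[0,0,0.002,0,0,0,0.005],[0,0,0.002,0,0,0,0.005]]'
python3 -c "
from h import *
st()"
```

```text
time_s: 15.45
tool_pos: [512.8, -161.5, 20.6]
eef_rot: [0.0, 0.876, 0.482, -0.0]
force: [-2.3, -1.3, 3.4]
grip_width: 0.192
grip_force: 58.0
t 15.45 tip_s 37.3 lat 0.17 z 20.63 | f in -2.3 lat 1.2 up 3.4 tq [ 0.17 -0.04 -0.03] turn [0.   0.   0.06]
```

```bash
python3 -m jog '[[0,0,0.0005,0,0,0,0.005],[0,0,0.001,0,0,0,0.005],[0,0,0.0015,0,0,0,0.005],[0,0,0.0015,0,0,0,0.005],[0,0,0.0015,0,0,0,0.005],[0,0,0.0015,0,0,0,0.005],[0,0,0.0015,0,0,0,0.005],[0,0,0.0015,0,0,0,0.005]]'
python3 -c "
from h import *
st()"
```

```text
time_s: 16.25
tool_pos: [512.9, -161.4, 19.2]
eef_rot: [-0.0, 0.876, 0.482, 0.0]
force: [-0.1, 1.1, 3.4]
grip_width: 0.19
grip_force: 58.0
t 16.25 tip_s 37.3 lat 0.18 z 19.15 | f in 0.9 lat 0.7 up 3.4 tq [ 0.59 -0.29  0.04] turn [ 0.   -0.01  0.06]
```

```bash
python3 -m jog '[[0,0,0.0005,0,0,0,0.005],[0,0,0.001,0,0,0,0.005],[0,0,0.0015,0,0,0,0.005],[0,0,0.0015,0,0,0,0.005],[0,0,0.0015,0,0,0,0.005],[0,0,0.0015,0,0,0,0.005],[0,0,0.0015,0,0,0,0.005],[0,0,0.0015,0,0,0,0.005]]'
python3 -c "
from h import *
st()"
```

```text
time_s: 17.05
tool_pos: [512.8, -161.5, 17.6]
eef_rot: [0.0, 0.876, 0.482, -0.0]
force: [0.9, -0.8, 3.2]
grip_width: 0.189
grip_force: 58.0
t 17.05 tip_s 37.2 lat 0.19 z 17.62 | f in -0.2 lat -1.2 up 3.2 tq [ 0.29 -0.17 -0.01] turn [0.   0.   0.06]
```

```bash
cat >> h.py <<'E'
def avg(n=8):
    L=np.array([-D[1],D[0],0]); F=[];T=[]
    for i in range(n):
        eyes.camera('top'); o=bot.get_obs(); F.append(o['force']); T.append(o['wrist_torque'])
    F=np.array(F);T=np.array(T); f=F.mean(0);p=o['tool_pos']-S0
    print('t %.2f s %.1f z %.2f | in %.2f lat %.2f up %.2f (sd %.2f) torqueL %.2f gf %.1f'%(o['time_s'],p@D+159,p[2],f@D,f@L,f[2],F[:,2].std(),T.mean(0)@L,o['grip_force']))
E
python3 -c "
from h import *
avg()"
```

```text
t 17.45 s 37.2 z 17.59 | in -0.84 lat -0.05 up 2.88 (sd 0.31) torqueL -0.38 gf 58.0
```

```bash
python3 -m jog '[[0,0,0.001,0,0,0,0.005],[0,0,0.002,0,0,0,0.005],[0,0,0.003,0,0,0,0.005],[-0.001,0,0.003,0,0,0,0.005],[-0.002,0,0.003,0,0,0,0.005],[-0.003,0,0.003,0,0,0,0.005],[-0.003,0,0.003,0,0,0,0.005],[-0.003,0,0.003,0,0,0,0.005]]' 60
python3 -c "
from h import *
avg(4)"
```

```text
time_s: 18.25
tool_pos: [511.1, -164.2, 14.7]
eef_rot: [0.0, 0.876, 0.482, -0.0]
force: [0.6, 0.2, 2.3]
grip_width: 0.186
grip_force: 60.0
t 18.45 s 34.1 z 14.61 | in -0.79 lat -0.00 up 2.76 (sd 0.44) torqueL -0.34 gf 60.0
```

```bash
python3 -m jog '[[-0.0005,0,0,0,0,0,0.005],[-0.001,0,0,0,0,0,0.005],[-0.0015,0,0,0,0,0,0.005],[-0.002,0,0,0,0,0,0.005],[-0.0025,0,0,0,0,0,0.005],[-0.003,0,0,0,0,0,0.005],[-0.003,0,0,0,0,0,0.005],[-0.003,0,0,0,0,0,0.005]]' 60
python3 -c "
from h import *
avg(3)"; python3 look.py d pick tray_front
```

```text
time_s: 19.25
tool_pos: [509.5, -166.7, 14.6]
eef_rot: [0.0, 0.876, 0.482, -0.0]
force: [0.0, 1.4, 2.3]
grip_width: 0.189
grip_force: 60.0
t 19.40 s 31.2 z 14.61 | in 1.30 lat 0.24 up 2.77 (sd 0.15) torqueL -0.66 gf 60.0
scene pick [(array([ 501.1, -186.4,   10.4]), 0.6)]
scene tray_front []
top pick [(array([ 494.5, -182.9,   11.8]), 0.5)]
top tray_front []
19.7 [ 509.6 -166.6   14.6] [ 0.4 -0.9  2.2] [-0.4 -0.1  2.  -0.   1.2  0.2]
```

```bash
python3 -m jog '[[-0.0005,0,0,0,0,0,0.005],[-0.001,0,0,0,0,0,0.005],[-0.0015,0,0,0,0,0,0.005],[-0.002,0,0,0,0,0,0.005],[-0.002,0,0,0,0,0,0.005],[-0.002,0,0,0,0,0,0.005],[-0.002,0,0,0,0,0,0.005],[-0.002,0,0,0,0,0,0.005]]' 60
python3 -c "
from h import *
avg(3)"
```

```text
time_s: 20.5
tool_pos: [508.5, -168.3, 14.6]
eef_rot: [0.0, 0.876, 0.482, -0.0]
force: [1.2, 0.7, 2.7]
grip_width: 0.19
grip_force: 60.0
t 20.65 s 29.2 z 14.59 | in 0.93 lat 0.32 up 2.70 (sd 0.40) torqueL -0.67 gf 60.0
```

```bash
python3 -c "
from h import *
c=snap('scene','e.png');a=c['image'][140:240,240:360]
cv2.imwrite('pics/e2.png',cv2.resize(a,(720,600),interpolation=2))
L=np.array([-D[1],D[0],0])
o=bot.get_obs();p=o['tool_pos']
# nominal handle corners (rear face), level
for th in(0,3,6):
    t=np.radians(th)
    g=p+[0,0,19]
    def H(x,y,z): # pick frame rel to grasp point: grasp at pick x 20.5,z 23.5
        dx,dz=x-20.5,z-23.5
        return g+D*(dx*np.cos(t)-dz*np.sin(t))+L*y+np.array([0,0,dx*np.sin(t)+dz*np.cos(t)])
    q=proj(c,[H(-50,y,z) for y,z in((9,0),(-9,0),(-9,28),(9,28))]+[H(180,0,1)])
    print(th,np.round((q-[240,140])*6),H(180,0,1))
"
```

```text
0 [[323. 557.]
 [366. 556.]
 [365. 500.]
 [322. 501.]
 [348. 312.]] [593.98283465 -33.62830777  11.11345356]
3 [[324. 563.]
 [366. 562.]
 [365. 507.]
 [322. 508.]
 [348. 296.]] [594.49667637 -32.81862278  19.49187404]
6 [[324. 568.]
 [366. 567.]
 [365. 515.]
 [322. 516.]
 [348. 281.]] [594.77485778 -32.38027903  27.9090008 ]
```

View pics/e2.png

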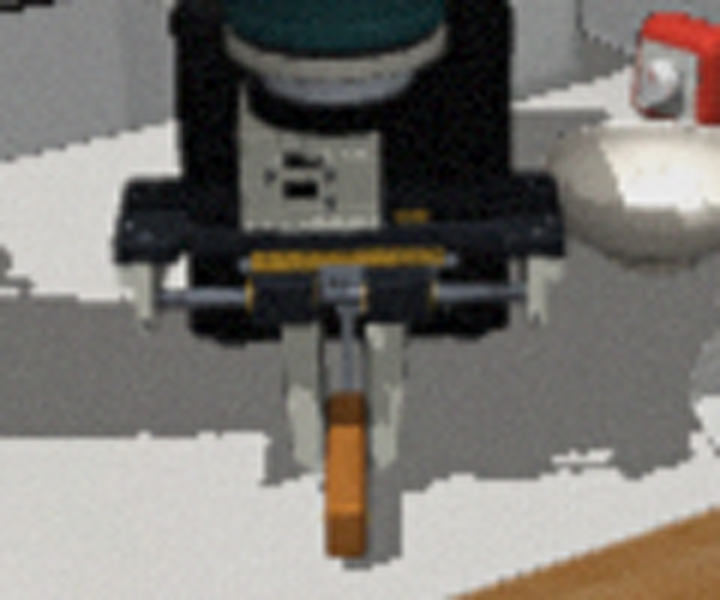

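The handle (about (345,540)) looks tilted roughly 3° against the model. That puts the tip near z 19, the bottom of the leaf's travel. Pulling on gently.

```bash
python3 -m jog '[[-0.0005,0,0,0,0,0,0.005],[-0.001,0,0,0,0,0,0.005],[-0.0015,0,0,0,0,0,0.005],[-0.002,0,0,0,0,0,0.005],[-0.0025,0,0,0,0,0,0.005],[-0.003,0,0,0,0,0,0.005],[-0.003,0,0,0,0,0,0.005],[-0.003,0,0,0,0,0,0.005]]' 60
python3 -c "
from h import *
avg(3)"
```

```text
time_s: 21.5
tool_pos: [506.9, -170.9, 14.6]
eef_rot: [0.0, 0.876, 0.482, -0.0]
force: [0.0, 1.2, 3.1]
grip_width: 0.189
grip_force: 60.0
t 21.65 s 26.2 z 14.59 | in 1.47 lat -0.03 up 2.55 (sd 0.18) torqueL -0.70 gf 60.0
```

```bash
python3 -m jog '[[-0.0005,0,0,0,0,0,0.005],[-0.001,0,0,0,0,0,0.005],[-0.0015,0,0,0,0,0,0.005],[-0.002,0,0,0,0,0,0.005],[-0.0025,0,0,0,0,0,0.005],[-0.003,0,0,0,0,0,0.005],[-0.0035,0,0,0,0,0,0.005],[-0.004,0,0,0,0,0,0.005]]' 60
python3 -c "
from h import *
avg(3)"
```

```text
time_s: 22.45
tool_pos: [504.7, -174.2, 14.6]
eef_rot: [-0.0, 0.876, 0.482, -0.0]
force: [2.4, 2.9, 2.6]
grip_width: 0.185
grip_force: 60.0
t 22.60 s 22.1 z 14.58 | in 1.25 lat 0.21 up 2.85 (sd 0.28) torqueL -0.78 gf 60.0
```

Run:
```python
from h import *
c=snap('scene','f.png'); L=np.array([-D[1],D[0],0]); o=bot.get_obs()
def feats(img,p):
    g=cv2.cvtColor(img,cv2.COLOR_BGR2HSV).astype(int)
    m=((g[...,0]>4)&(g[...,0]<20)&(g[...,1]>140)&(g[...,2]>60))
    u,v=proj(c,[p-D*60+[0,0,10]])[0]; u,v=int(u),int(v)
    prof=img[v-45:v+25,u-2:u+3].astype(float).mean(1)   # rows
    return u,v-45,prof
for n,p in(('cscene.png',np.array([477,-218.1,34.7])),('f.png',o['tool_pos'])):
    img=cv2.imread('pics/'+n);u,v0,pr=feats(img,p)
    print(n,u,v0);print([tuple(int(x) for x in r) for r in pr[15:]])
    for th in(0,3,6):
        t=np.radians(th);g=p+[0,0,19]
        H=lambda x,y,z:g+D*((x-20.5)*np.cos(t)-(z-23.5)*np.sin(t))+L*y+np.array([0,0,(x-20.5)*np.sin(t)+(z-23.5)*np.cos(t)])
        print(th,np.round(proj(c,[H(-50,0,0),H(-50,0,28),H(50,0,28)])[:,1]-v0-15,2))
```

```text
cscene.png 296 186
[(97, 98, 97), (100, 100, 97), (101, 101, 100), (100, 100, 99), (99, 99, 99), (99, 98, 98), (99, 100, 99), (98, 99, 99), (85, 90, 94), (44, 62, 87), (23, 50, 81), (23, 48, 82), (20, 49, 79), (21, 49, 81), (28, 63, 103), (41, 97, 156), (45, 105, 167), (45, 103, 166), (45, 102, 163), (46, 103, 163), (47, 104, 166), (44, 100, 163), (50, 107, 169), (45, 105, 165), (47, 103, 166), (46, 104, 166), (46, 104, 168), (49, 108, 176), (46, 102, 164), (37, 85, 135), (34, 76, 126), (35, 75, 121), (37, 76, 122), (38, 80, 124), (37, 74, 120), (30, 71, 117), (56, 85, 123), (157, 164, 173), (201, 204, 206), (206, 209, 212), (206, 209, 212), (208, 211, 212), (208, 210, 212), (207, 210, 211), (185, 191, 198), (123, 145, 168), (70, 109, 147), (54, 100, 143), (54, 100, 143), (57, 100, 143), (56, 101, 143), (56, 101, 142), (60, 102, 143), (59, 102, 143), (59, 104, 146)]
0 [38.02 28.07  7.44]
3 [38.99 29.43  6.98]
6 [39.88 30.74  6.53]
f.png 297 182
[(97, 97, 96), (103, 103, 103), (102, 103, 102), (103, 103, 101), (105, 104, 104), (100, 101, 100), (103, 103, 103), (104, 104, 102), (103, 102, 101), (70, 76, 85), (35, 56, 84), (22, 52, 85), (19, 50, 83), (22, 52, 84), (23, 53, 86), (25, 56, 93), (41, 96, 155), (43, 103, 166), (47, 104, 167), (46, 105, 168), (45, 104, 167), (45, 104, 168), (44, 104, 166), (45, 106, 169), (44, 106, 169), (44, 105, 171), (43, 104, 170), (46, 105, 171), (48, 109, 175), (48, 111, 176), (34, 80, 131), (30, 70, 115), (28, 70, 115), (30, 70, 114), (28, 65, 112), (27, 66, 108), (35, 67, 109), (80, 93, 108), (144, 148, 150), (186, 189, 191), (201, 203, 206), (204, 208, 210), (205, 208, 211), (204, 207, 210), (204, 206, 209), (205, 208, 211), (204, 207, 211), (205, 207, 209), (168, 177, 188), (99, 129, 159), (62, 104, 144), (53, 98, 141), (56, 100, 142), (54, 99, 140), (55, 99, 140)]
0 [37.29 27.85  8.64]
3 [38.22 29.14  8.2 ]
6 [39.08 30.38  7.77]
```

```bash
python3 -m jog '[[-0.001,0,0,0,0,0,0.005],[-0.002,0,0,0,0,0,0.005],[-0.003,0,0,0,0,0,0.005],[-0.004,0,0,0,0,0,0.005],[-0.005,0,0,0,0,0,0.005],[-0.006,0,0,0,0,0,0.005],[-0.006,0,0,0,0,0,0.005],[-0.006,0,0,0,0,0,0.005]]' 60
python3 -c "
from h import *
avg(3)"
```

```text
time_s: 23.45
tool_pos: [501.4, -179.5, 14.6]
eef_rot: [0.0, 0.876, 0.482, -0.0]
force: [0.2, -1.2, 2.7]
grip_width: 0.195
grip_force: 60.0
t 23.60 s 16.1 z 14.62 | in -0.85 lat 0.47 up 2.59 (sd 0.33) torqueL -0.35 gf 60.0
```

```bash
python3 -m jog '[[-0.002,0,0,0,0,0,0.005],[-0.004,0,0,0,0,0,0.005],[-0.006,0,0,0,0,0,0.005],[-0.008,0,0,0,0,0,0.005],[-0.01,0,0,0,0,0,0.005],[-0.012,0,0,0,0,0,0.005],[-0.014,0,0,0,0,0,0.005],[-0.016,0,0,0,0,0,0.005]]' 60
python3 -c "
from h import *
avg(3)"; python3 look.py g tray_front tray_hole pick
```

```text
time_s: 24.4
tool_pos: [492.9, -192.9, 14.6]
eef_rot: [-0.0, 0.876, 0.482, -0.0]
force: [0.9, 1.6, 0.1]
grip_width: 0.188
grip_force: 60.0
t 24.55 s 0.0 z 14.58 | in 1.02 lat -0.30 up 0.65 (sd 0.45) torqueL -0.19 gf 60.0
scene tray_front [(array([568.9, -68.6,  26.3]), 0.61), (array([ 485.9, -210.5,   11.6]), 0.57)]
scene tray_hole [(array([582.2, -54.5,  29.6]), 0.51)]
scene pick [(array([ 483.6, -212.5,   13.8]), 0.7), (array([399.4, 137.8,   0.5]), 0.4)]
top tray_front [(array([ 520.9, -394. ,    5. ]), 0.7)]
top tray_hole []
top pick [(array([ 481.2, -210.7,    8.5]), 0.45)]
24.95 [ 493.  -192.7   14.6] [ 0.6  0.1 -0.1] [-0.4 -0.1  2.  -0.   1.2  0.1]
```

The network now sees the tray front about 13 mm outside the slot, so the catch is released and the tray is moving with the hook.

```bash
python3 -m jog '[[-0.003,0,-0.0005,0,0,0,0.005],[-0.007,0,-0.001,0,0,0,0.005],[-0.011,0,-0.0015,0,0,0,0.005],[-0.015,0,-0.002,0,0,0,0.005],[-0.019,0,-0.002,0,0,0,0.005],[-0.023,0,-0.002,0,0,0,0.005],[-0.027,0,-0.002,0,0,0,0.005],[-0.031,0,-0.002,0,0,0,0.005]]' 60
python3 -c "
from h import *
st()"
python3 -m jog '[[-0.004,0,0,0,0,0,0.005],[-0.008,0,0,0,0,0,0.005],[-0.012,0,0,0,0,0,0.005],[-0.016,0,0,0,0,0,0.005],[-0.02,0,0,0,0,0,0.005],[-0.024,0,0,0,0,0,0.005],[-0.028,0,0,0,0,0,0.005],[-0.032,0,0,0,0,0,0.005]]' 60
python3 -c "
from h import *
st()"; python3 look.py k tray_front tray_hole pick pick_tip crumb_tray
```

```text
time_s: 25.75
tool_pos: [476.2, -219.2, 16.6]
eef_rot: [-0.0, 0.876, 0.482, -0.0]
force: [0.6, 1.2, 0.4]
grip_width: 0.189
grip_force: 60.0
t 25.75 tip_s -31.1 lat 0.16 z 16.56 | f in 1.4 lat 0.1 up 0.4 tq [ 0.17 -0.09 -0.  ] turn [-0.    0.    0.06]
time_s: 26.55
tool_pos: [459.1, -246.2, 16.6]
eef_rot: [-0.0, 0.876, 0.482, -0.0]
force: [0.9, 1.1, -1.4]
grip_width: 0.189
grip_force: 60.0
t 26.55 tip_s -63.1 lat 0.12 z 16.60 | f in 1.4 lat -0.2 up -1.4 tq [ 0.15 -0.1  -0.02] turn [-0.   -0.    0.06]
scene tray_front [(array([ 532.7, -124.9,   25.8]), 0.54)]
scene tray_hole [(array([ 550.1, -107. ,   31.9]), 0.43), (array([599.9, -25.6,  24.6]), 0.27)]
scene pick [(array([ 450.4, -265.6,   12.2]), 0.81), (array([576.5, -58.2,  25.1]), 0.29)]
scene pick_tip [(array([ 546.3, -114.8,   19.1]), 0.52)]
scene crumb_tray [(array([579.3, -44.9,  22.5]), 0.38)]
top tray_front []
top tray_hole []
top pick [(array([ 447.8, -264.7,   10.9]), 0.7)]
top pick_tip [(array([ 522.6, -394.7,    1.6]), 0.33)]
top crumb_tray []
27.15 [ 459.4 -245.9   16.6] [-0.6  0.  -1.7] [-0.5 -0.1  2.  -0.   1.2  0. ]
```

```bash
python3 -c "
import cv2
a=cv2.imread('pics/kscene.png')[140:260,220:380]
cv2.imwrite('pics/k.png',cv2.resize(a,(800,600),interpolation=2))"
```

```text
(no output)
```

View pics/k.png

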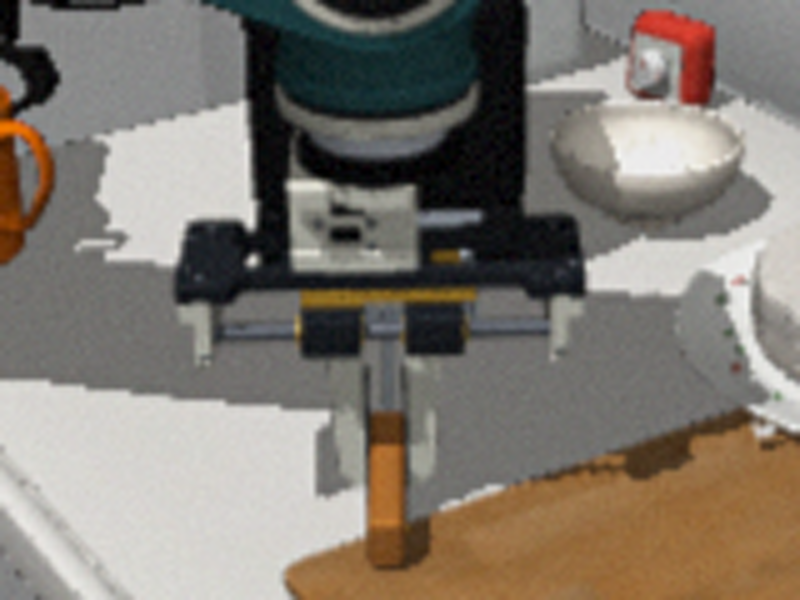

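The front of the tray is now about 80 mm outside the end wall, so it has travelled about 100 mm. The handle is at about (385,530) in the crop, and the bowl and mug are undisturbed. I'll unhook and lift.

```bash
python3 -m jog '[[0.0015,0,0,0,0,0,0.005],[0.003,0,0,0,0,0,0.005],[0.004,0,0,0,0,0,0.005],[0.004,0,-0.005,0,0,0,0.005],[0.004,0,-0.012,0,0,0,0.005],[0.004,0,-0.022,0,0,0,0.005],[0.004,0,-0.04,0,0,0,0.005],[0.004,0,-0.065,0,0,0,0.005]]' 60
python3 -c "
from h import *
st()
o=bot.get_obs();print(goal([479.1,-404.3,82],30.4))"; python3 look.py m tray_front pick_tip pick
```

```text
time_s: 27.95
tool_pos: [461.0, -242.4, 82.3]
eef_rot: [-0.0, 0.876, 0.482, -0.0]
force: [-0.0, -0.4, -1.2]
grip_width: 0.19
grip_force: 60.0
t 27.95 tip_s -58.8 lat 0.53 z 82.28 | f in -0.4 lat -0.2 up -1.2 tq [-0.01  0.12  0.02] turn [-0.06  0.    0.06]
(array([-0.1271,  0.1019,  0.0002]), array([-6.000e-02,  2.000e-02,  2.726e+01]), [array([-0.1,  0. , 27.3]), array([-0.000e+00, -1.000e-01, -1.527e+02])])
scene tray_front [(array([ 531.6, -123.3,   24.2]), 0.54), (array([579.9, -58.1,  24.7]), 0.34)]
scene pick_tip [(array([ 546.4, -110.7,   84.6]), 0.82), (array([581.2, -47. ,  22.5]), 0.33)]
scene pick [(array([644.6,  50.1,   2.4]), 0.73), (array([ 451. , -262.4,   81.9]), 0.67)]
top tray_front []
top pick_tip []
top pick [(array([ 450.7, -258.8,   78.6]), 0.72)]
28.35 [ 461.1 -242.4   80.7] [ 0.3 -0.8 -0.2] [-0.5 -0.2  1.9  0.   1.4  0. ]
```

```bash
python3 -m jog '[[-0.012,0.008,0,0,0,2,0.005],[-0.034,0.027,0,0,0,7,0.005],[-0.058,0.046,0,0,0,12.5,0.005],[-0.082,0.066,0,0,0,18,0.005],[-0.105,0.084,0,0,0,23,0.005],[-0.12,0.096,0,0,0,26,0.005],[-0.127,0.102,0,0,0,27.3,0.005],[-0.127,0.102,0,0,0,27.3,0.005]]' 60
python3 -m jog '[[0,0,0.01,0,-1,0,0.005],[0,0,0.025,0,-2,0,0.005],[0,0,0.04,0,-3,0,0.005],[0,0,0.05,0,-3,0,0.005],[0,0,0.056,0,-3,0,0.005],[0,0,0.06,0,-3,0,0.005],[0,0,0.062,0,-3,0,0.005],[0,0,0.062,0,-3,0,0.005]]' 60
python3 -c "
from h import *
avg(2);o=bot.get_obs();print(o['tool_pos'])"; python3 look.py n pick pick_tip tray_front
```

```text
time_s: 29.15
tool_pos: [479.4, -405.5, 80.9]
eef_rot: [-0.0, 0.965, 0.261, -0.0]
force: [0.6, -0.1, -0.9]
grip_width: 0.193
grip_force: 60.0
time_s: 29.95
tool_pos: [479.7, -404.6, 19.7]
eef_rot: [0.007, 0.965, 0.262, -0.025]
force: [-0.1, -0.1, -0.6]
grip_width: 0.185
grip_force: 60.0
t 30.05 s -185.8 z 20.09 | in -0.34 lat 0.30 up -0.73 (sd 0.08) torqueL 0.10 gf 60.0
[ 479.81403561 -404.69274423   20.0891817 ]
scene pick [(array([ 459.7, -417.5,   19.5]), 0.81)]
scene pick_tip [(array([ 521.1, -395.3,    1.4]), 0.59)]
scene tray_front [(array([ 535. , -120.8,   24.6]), 0.9)]
top pick [(array([ 458.7, -418.1,   17.5]), 0.59)]
top pick_tip []
top tray_front []
30.45 [ 479.7 -404.5   19.7] [-1.3 -0.1 -1.1] [-0.7  0.1  1.7 -0.1  1.3  0.3]
```

```bash
python3 -m jog '[[0,0,0.002,0,0,0,0.005],[0,0,0.003,0,0,0,0.005],[0,0,0.004,0,0,0,0.005],[0,0,0.005,0,0,0,0.005],[0,0,0.0055,0,0,0,0.005],[0,0,0.006,0,0,0,0.005],[0,0,0.006,0,0,0,0.005],[0,0,0.006,0,0,0,0.005]]' 60
python3 -c "
from h import *
avg(3)"
```

```text
time_s: 31.25
tool_pos: [479.4, -404.6, 13.7]
eef_rot: [0.007, 0.965, 0.262, -0.025]
force: [0.0, 0.4, -2.0]
grip_width: 0.191
grip_force: 60.0
t 31.40 s -185.9 z 13.67 | in 0.18 lat 0.29 up -1.27 (sd 0.20) torqueL 0.05 gf 60.0
```

```bash
python3 -m jog '[[0,0,0.0005,0,0,0,0.005],[0,0,0.001,0,0,0,0.005],[0,0,0.0012,0,0,0,0.005],[0,0,0.0012,0,0,0,0.005],[0,0,0.0012,0,0,0,0.005],[0,0,0.0012,0,0,0,0.005],[0,0,0.0012,0,0,0,0.01],[0,0,0.0012,0,0,0,0.019]]' 10
python3 -m jog '[[0,0,0,0,0,0,0.022],[0,0,0,0,0,0,0.028],[0,0,0,0,0,0,0.04],[0,0,0,0,0,0,0.05],[0,0,0,0,0,0,0.05],[0,0,0,0,0,0,0.05],[0,0,0,0,0,0,0.05],[0,0,0,0,0,0,0.05]]' 10
python3 -m jog '[[0,0,-0.005,0,0,0,0.05],[0,0,-0.015,0,0,0,0.05],[0,0,-0.03,0,0,0,0.05],[0,0,-0.05,0,0,0,0.05],[0,0,-0.08,0,0,0,0.05],[0,0,-0.12,0,0,0,0.05],[0,0,-0.16,0,0,0,0.05],[0,0,-0.2,0,0,0,0.05]]'
python3 look.py q pick pick_tip tray_front tray_hole crumb_tray mug white_bowl
```

```text
time_s: 32.2
tool_pos: [479.4, -404.7, 12.3]
eef_rot: [0.007, 0.965, 0.262, -0.025]
force: [0.0, 0.5, 0.7]
grip_width: 0.203
grip_force: 0.0
time_s: 33.0
tool_pos: [479.4, -404.6, 12.4]
eef_rot: [0.007, 0.965, 0.262, -0.025]
force: [-0.0, 0.1, -0.1]
grip_width: 0.536
grip_force: 0.0
time_s: 33.8
tool_pos: [488.3, -399.1, 215.5]
eef_rot: [0.007, 0.965, 0.262, -0.025]
force: [0.0, 0.9, 0.3]
grip_width: 0.538
grip_force: 0.0
scene pick [(array([ 465.8, -416.8,   11.9]), 0.82)]
scene pick_tip [(array([ 617.5, -325.6,    7.3]), 0.71)]
scene tray_front [(array([ 533.7, -122.1,   25.5]), 0.74)]
scene tray_hole [(array([ 548.6, -107.6,   27.7]), 0.71)]
scene crumb_tray [(array([580.8, -43.4,  22.8]), 0.56)]
scene mug [(array([396.8, 137.9,  -0. ]), 0.6)]
scene white_bowl [(array([781.8, -41.2,   1.6]), 0.68)]
top pick [(array([ 458.5, -416.8,    9.2]), 0.51)]
top pick_tip []
top tray_front []
top tray_hole []
top crumb_tray []
top mug []
top white_bowl [(array([783.1, -48. ,  -1.6]), 0.57), (array([649.8,  51.3,  -0.6]), 0.48)]
34.6 [ 488.4 -399.4  212. ] [ 0.  -0.1 -0.1] [-0.7  0.   1.5 -0.   1.6  0.3]
```

View pics/qscene.png

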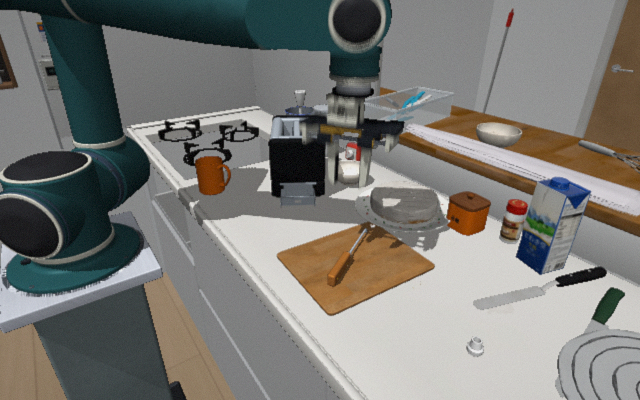

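The crumb tray sticks out about 80 mm (298,193), the pick lies back on the wooden tray (345,258), and the mug and bowl are where they were.

```bash
python3 -c "
from rig import ticket
print(ticket.finish_job())"
```

```text
the job is handed in; nothing more can be done
None
```

I unlocked the crumb tray with the pick and drew it about 100 mm, leaving about 80 mm outside the slot. The pick is back on the wooden tray, contact forces read about 5 N at most, and I handed the job in at about 35 s.

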